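Stow the tape measure and latch the wall box

TASK

Set the yellow tape measure down inside the open steel wall box (do not drop it in). Then swing the box's door shut and press it down on its black pad until the sprung latch snaps in behind the strike, without slamming the door or leaning on it hard. Leave the sample tin, the yellow screwdriver and the marker as they are.

Things in the scene. Friction and masses are not known exactly. Their poses are not given: they have to be found in the camera images.
- wall_box: Grey steel box on its back, fixed, open upward: 220 x 220 x 90 mm, walls and floor 3 mm. Origin: centre of its underside; z up; x runs along the hinge, which is on the +y side; latch on the -y side (robot's right). Place and yaw (within 0.4 rad) vary. Inside the -y wall, reaching 22 mm in from its outside, is the keeper: 6 mm steel strike loop and two black rubber stops that end the door's travel.
- door_panel (a joint): Door angle, rad: 0 = level, grows opening upward; starts at 1.55 to 1.8 (about upright). Stiff hinge (0.5 N m friction): the 0.35 kg door stays where left. Panel 220 mm square, 4 mm thick, no handle: push on its outer face. More than 25 N from the robot, or over 1.5 rad/s in the last 0.15 rad, spoils it. Shut it rests within 0.035 rad of level, depending on the keeper.
- door_hinge (a point): Point on the hinge axis, middle of the door's hinged edge, half-way through the 4 mm panel; 96 mm above the bench. The frame turns with the door: x along the hinge, -y from the hinge toward the free edge, z out of the door's outer face (up when shut).
- press_pad (a point): Centre of the top face of the black round pad (40 mm across, 2 mm high) on the door's outer face over the latch, 195 mm from the hinge axis; axes as door_hinge. 100 mm above the bench when level. The keeper's height is adjusted anew each time, unmeasured: the pad's height on the stops is 95 to 105 mm; the latch snaps in about 1.5 mm before the stops.
- latch_bolt (a joint): How far the brass bolt is pushed back, m: 0 = out, 0.009 = end of travel. Bevelled 45 degrees below, flat above, spring 3 N (out) to 5 N. Riding over the strike takes about 6 to 12 N on the pad, pushing it back 6 mm; then the force falls, the bolt springs out, and the force rises sharply on the stops. Its 28 mm wide housing hangs 28 mm under the door, 160 to 200 mm from the hinge: stow nothing there.
- tape_mid (a point): Centre of the yellow tape measure (37 x 83 x 68 mm in its x, y, z; 0.31 kg), 34 mm above its underside. It stands on the bench upright, z up; grasp it across its 37 mm x width. It fits anywhere in the middle of the box, standing.
- sample_tin: Small dark blue paint tin, 66 mm across, 85 mm high, standing behind the wall box; origin at the centre of its underside. Leave alone.
- screwdriver_yellow: Screwdriver with a yellow handle, 197 mm long, lying beside the hinge side of the box; origin under its middle. Leave alone.
- marker: White and blue felt marker, 135 mm long, lying beyond the tape measure; origin under its middle. Leave alone.

How it is judged:
On the way, in this order (a step that is already met when the one before it is completed fails the run):
1. the tape measure rests in the box, let go (x of tape_mid in the frame of wall_box between -0.1 and 0.1 m and y of tape_mid in the frame of wall_box between -0.1 and 0.1 m and height (world z) of tape_mid below 0.05 m and linear speed of tape_measure below 0.03 m/s and contact force between the fingers and tape_measure below 0.1 N), for 0.2 s.
2. the door is shut with its latch snapped in below the strike (value of joint door_panel below 0.036 rad and value of joint latch_bolt below 0.001 m), for 0.2 s.
At the end, for the whole second after the job is handed in: The door is shut and still (within 0.036 rad of level or below) with its latch bolt sprung out again (within 1 mm), which is only possible below the strike; the tape measure lies still on the floor inside the box (all of step 2 and velocity of joint door_panel between -0.05 and 0.05 rad/s and x of tape_mid in the frame of wall_box between -0.1 and 0.1 m and y of tape_mid in the frame of wall_box between -0.1 and 0.1 m and height (world z) of tape_mid below 0.05 m and linear speed of tape_measure below 0.03 m/s); the robot touches nothing.
It fails at once if the robot presses on the door with more than 25 N (contact force between any of the fingers, the arm and door_panel above 25 N).
It fails at once if the door is slammed (faster than 1.5 rad/s in its last 0.15 rad) (value of joint door_panel below 0.15 rad and velocity of joint door_panel below -1.5 rad/s).
It fails at once if the tape measure is dropped or thrown (over 0.7 m/s out of the fingers) (linear speed of tape_measure above 0.7 m/s and contact force between the fingers and tape_measure below 0.1 N).
It fails at once if the sample tin, screwdriver or marker is moved by more than 30 mm (distance of any of sample_tin, screwdriver_yellow, marker from where it was at the start of the episode above 0.03 m).
It also fails if it takes over 64 s, if anything falls off the work surface, if the arm or the gripper's body presses on something with over 40 N, if the wrist force passes 120 N, or if a joint passes its speed limit or range.

ROBOT

A 7-joint arm with a two-finger parallel gripper is mounted at the origin on a cart in front of the work surface, level with it; the furniture and walls round the work are solid. World frame = base frame: x ahead of the robot, y to its left, z up, the work surface at z = 0. Lengths are in m, angles in rad, forces in N, time in s.
With the tool pointing down it reaches from about 0.425 to 0.95 m from the base axis. Payload 4.7 kg.
Tool frame: the origin (TCP) lies midway between the tips of the shut fingers; the grasp point (between the pads) lies 19 mm behind it; y points along the fingers, z is the direction in which the jaws open and shut, and the axes are right-handed (so a half turn about y gives the same grasp; the last joint's range is limited). The gripper opens to 87 mm and grips with 3 to 60 N. Pads are 19 mm wide; open, the fingers measure 117 mm over their backs; the gripper's body (75 mm by 190 mm) begins 51 mm behind the grasp point.
Start: joints at [1.286, 0.469, -0.049, 1.532, 0.024, 1.141, -0.082], TCP at [0.171, -0.653, 0.223] pointing down, gripper open.
Joint ranges: [-2.59, 2.59], [-0.33, 1.99], [-1.39, 1.29], [0.1, 2.45], [-1.04, 4.18], [0.21, 1.99], [-2.66, 2.66]. Speed limits (rad/s): [2.57, 2.57, 3.14, 3.14, 3.14, 3.14, 3.14].

INTERFACE

Orientations are given as a unit quaternion [w, x, y, z].
In Python, from workcell import sense, grab_frame, close_job, spot_in gives the robot as it stands. The module is installed in compiled form; this text tells all that it offers.
- The arm moves only by the tool step_arm, never from a script. Its argument "motion" is a list of rows, each an object with "twist": the turn, a rotation vector about the tool's x, y, z in rad, a list of three; "travel": the shift along the tool's x, y, z in cm, a list of three; "jaw": the opening, from 0 (shut) to 1 (fully open). A call has 1 to 20 rows; each row shifts and turns the commanded pose from where the row before left it, along the tool's axes as they then stand; what a row does not reach is not made up. A row lasts 1/10 s, in which the tool goes at most 50 mm and 8.59 degrees, less where a joint would pass 70% of its speed; a pose out of reach is approached as far as the arm can. A call is refused whole if a number of a shift passes 5 or a number of a turn 0.15, either way. A call with a gripper value outside its range is refused whole. The fingers move at their own pace and stop on an object; "force" is the grip in N (left out, the last holds). Time passes only in rows, so rows that do not move let the fingers close. It gives the time, the measured TCP pose, the force and the opening at its end, in the units of the state.
- sense(): the state, without advancing time (a new reading comes with each control period).
- grab_frame(name): name is "scene" or "top" or "wrist"; returns a dict with "color" (420x560x3 uint8, red, green, blue), "K" (3x3 intrinsics, pixels), "D" ([k1, k2, p1, p2, k3] as OpenCV has them; the pictures are not rectified), "view" (4x4, takes a point from world to camera coordinates). Camera axes: x right, y up, looking along -z (the intrinsics and any distortion apply to the point x, -y, -z); pixel columns grow to the right and rows downward; lengths in m; the calibration is good to about 2 mm. A picture is of the moment at which its call begins. There is no depth.
- close_job(): hands the job in, once; it reports no verdict.
Trained networks look in a picture, given as the dict that the camera call returned (one of the last four; its "shot" number tells which), for a name from the list of things; names that differ only in an ending like _2 or _b are one class to them, and where a whole thing is asked for, a point or a joint stands for the part that bears it (a point fixed in the world has none). Each returns a list of dicts, best first, with "conf" (0 to 1); they miss things now and then, are a little off and sometimes report something else, mostly with a low value. They report only what shows in the picture. A call takes as long as a camera call.
- spot_in(query, picture): "position" ([row, column] in pixels, amid what is visible of it).
The state is a dict: "clock": time; "joint_pos": joint angles; "qvel": joint speeds; "effort": joint torques, N m; "position": TCP position; "eef_rot": TCP orientation; "force": force on the tool from outside, world axes, zero at the start; "ft_torque": the same for the moment, N m; "gripper_width": opening from 0.0 (shut) to 1.0 (fully open).
Only numpy, scipy, OpenCV 4.12 (cv2) and the standard library are available. Lean on these libraries where they do the work, as an engineer would, in place of code of your own. Each camera call takes 0.05 s, during which the arm holds its last target.

## Working session

There is one attempt and no reset: what is moved stays moved. The work goes in short steps, Python scripts to look and compute and a tool call to move; the robot and the scene stay as the last step left them, time stands still between calls to the robot, and variables do not carry over. Pictures are saved under pics/ and viewed, and the job is handed in when it is done.

Besides the shell and the picture viewer there is one more tool, called after "Request:" by a JSON object that holds its "method" and its "body", one argument or row to a line. step_arm: Moves the arm, as the interface text tells. Its arguments: {"type":"object","properties":{"motion":{"type":"array","items":{"type":"object","properties":{"twist":{"type":"array","items":{"type":"number"}},"travel":{"type":"array","items":{"type":"number"}},"jaw":{"type":"number"}}}},"force":{"type":"number"}},"required":["motion"]}

```bash
mkdir -p pics; ls; cat > h.py <<'E'
import numpy as np, cv2
from workcell import sense, grab_frame, close_job, spot_in
from scipy.spatial.transform import Rotation as R
def save(f,n): cv2.imwrite('pics/'+n+'.png', f['color'][:,:,::-1])
def ray(f,rc):
    p=cv2.undistortPoints(np.array([[[rc[1],rc[0]]]],float),np.array(f['K'],float),np.array(f['D'],float))[0,0]
    V=np.array(f['view']); d=V[:3,:3].T@np.array([p[0],-p[1],-1.0]); o=-V[:3,:3].T@V[:3,3]
    return o,d/np.linalg.norm(d)
def atz(f,rc,z):
    o,d=ray(f,rc); return o+d*(z-o[2])/d[2]
def proj(f,P):
    V=np.array(f['view']); P=np.atleast_2d(P); c=P@V[:3,:3].T+V[:3,3]; c=c*[1,-1,-1]
    uv=cv2.projectPoints(c.reshape(-1,1,3),np.zeros(3),np.zeros(3),np.array(f['K'],float),np.array(f['D'],float))[0].reshape(-1,2)
    return uv[:,::-1]
def tri(rs):
    A=0;b=0
    for o,d in rs:
        M=np.eye(3)-np.outer(d,d); A=A+M; b=b+M@o
    return np.linalg.solve(A,b)
def Rq(q): return R.from_quat([q[1],q[2],q[3],q[0]])
E
python3 - <<'E'
from h import *
np.set_printoptions(precision=3,suppress=True)
s=sense(); print({k:np.round(v,3) for k,v in s.items()})
print(Rq(s['eef_rot']).as_matrix())
fs={}
for n in ['scene','top','wrist']:
    f=grab_frame(n); save(f,n+'0'); fs[n]=f
    V=np.array(f['view']); print(n,-V[:3,:3].T@V[:3,3], -V[2,:3], f['K'][0][0])
    for q in ['wall_box','door_panel','press_pad','tape_mid','sample_tin','screwdriver_yellow','marker','door_hinge']:
        print(q,[(np.round(x['position'],1),round(x['conf'],2)) for x in spot_in(q,f)][:3])
E
```

```text
pics
{'clock': np.float64(0.0), 'joint_pos': array([ 1.286,  0.469, -0.049,  1.534,  0.024,  1.141, -0.082]), 'qvel': array([ 0.   , -0.002, -0.002,  0.   , -0.001, -0.   ,  0.002]), 'effort': array([ -0.   , -50.797,  -0.081, -23.616,  -0.061,   0.038,   0.   ]), 'position': array([ 0.171, -0.652,  0.221]), 'eef_rot': array([ 0.09 , -0.09 ,  0.702, -0.701]), 'force': array([ 0.399, -0.115,  0.382]), 'ft_torque': array([0.013, 0.029, 0.022]), 'gripper_width': np.float64(1.003)}
[[-0.967 -0.001  0.253]
 [-0.253  0.002 -0.967]
 [ 0.    -1.    -0.002]]
scene [-0.377 -0.684  1.052] [ 0.64   0.433 -0.635] 504.66882212646203
wall_box [(array([226.9, 221.3]), 0.56)]
door_panel [(array([192.9, 198.4]), 0.78)]
press_pad [(array([194.3, 196.1]), 0.83)]
tape_mid [(array([301.1, 337. ]), 0.97)]
sample_tin [(array([302.4, 338.8]), 0.46)]
screwdriver_yellow [(array([195.4, 197.9]), 0.68)]
marker [(array([263.1, 356.8]), 0.71)]
door_hinge [(array([191.9, 195.1]), 0.97)]
top [ 0.358 -0.022  1.201] [ 0.172 -0.025 -0.985] 509.9646877509773
wall_box [(array([235.3, 220.3]), 0.59)]
door_panel [(array([227.9, 168.1]), 0.9)]
press_pad [(array([229.5, 169.8]), 0.77), (array([251.4, 153.6]), 0.68), (array([155.8, 210.9]), 0.56)]
tape_mid [(array([253.3, 400.7]), 0.88)]
sample_tin [(array([155.7, 209.8]), 0.74)]
screwdriver_yellow [(array([247.4, 154.1]), 0.94), (array([227.5, 168.9]), 0.29)]
marker [(array([179.5, 385.8]), 0.76)]
door_hinge [(array([231.3, 170. ]), 0.8)]
wrist [ 0.243 -0.634  0.386] [-0.265 -0.07  -0.962] 293.09344168969886
wall_box []
door_panel []
press_pad []
tape_mid []
sample_tin []
screwdriver_yellow []
marker []
door_hinge []
```

View pics/scene0.png

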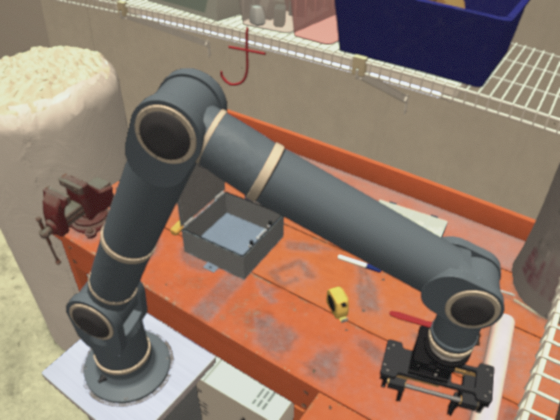

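View pics/top0.png

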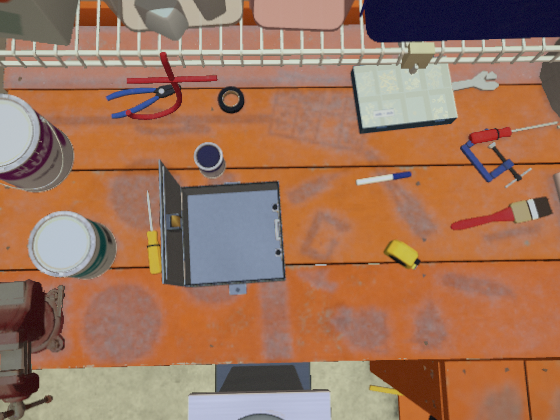

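The top picture shows the open box at about columns 165–284 and rows 183–286, with the door upright on its left. The tape is at about (253, 402), the marker at (179, 384), the tin at (157, 209) and the screwdriver at (240, 153). I'll zoom in next.

```bash
python3 - <<'E'
import cv2
im=cv2.imread('pics/top0.png')
a=cv2.resize(im[150:300,140:300],None,fx=5,fy=5,interpolation=cv2.INTER_CUBIC)[:, :800]
cv2.imwrite('pics/z1.png',a[150:750])
b=cv2.resize(im[225:285,370:440],None,fx=10,fy=10,interpolation=cv2.INTER_CUBIC)
cv2.imwrite('pics/z2.png',b)
E
```

```text
(no output)
```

View pics/z1.png

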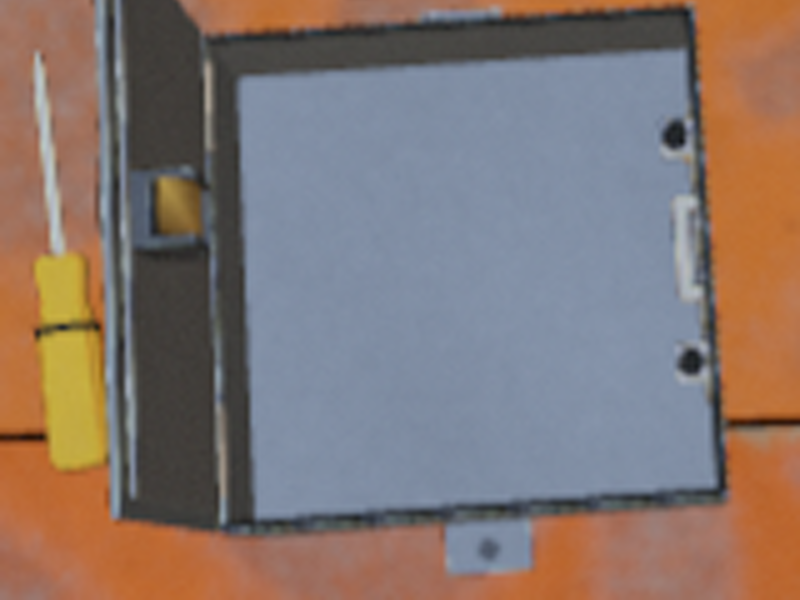

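View pics/z2.png

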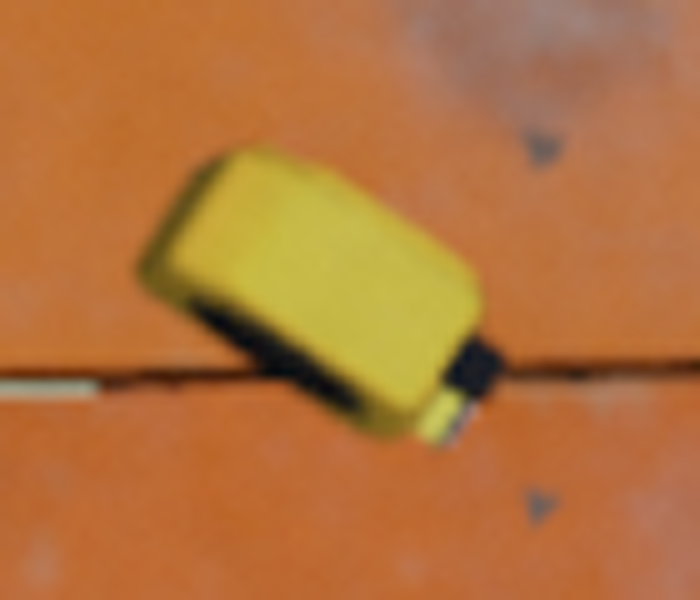

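```bash
python3 - <<'E'
from h import *
np.set_printoptions(precision=4,suppress=True)
f=grab_frame('top')
C=[atz(f,(180+y/5-.4,140+x/5-.4),.09) for x,y in [(690,10),(722,495),(225,527),(207,38)]]
print(np.array(C)); print([np.linalg.norm(C[i]-C[(i+1)%4]) for i in range(4)], np.linalg.norm(C[0]-C[2]),np.linalg.norm(C[1]-C[3]))
print('centre',np.mean(C,0)); 
e=(C[0]-C[1])+(C[3]-C[2]); e2=(C[3]-C[0])+(C[2]-C[1]); print('yaw',np.arctan2(e[1],e[0]),np.arctan2(-e2[0],e2[1]))
T=[atz(f,(225+y/10-.45,370+x/10-.45),.066) for x,y in [(240,150),(485,295),(405,425),(165,270)]]
print(np.array(T));print([np.linalg.norm(T[i]-T[(i+1)%4]) for i in range(4)]); print(np.mean(T,0)); d=T[1]-T[0]+T[2]-T[3]; print('tape long yaw',np.arctan2(d[1],d[0]))
for q,z in [('marker',.01),('sample_tin',.085),('screwdriver_yellow',.02),('tape_mid',.06)]:
    r=spot_in(q,f); print(q,r and atz(f,r[0]['position'],z))
# door free edge corners: outer
E
```

```text
[[ 0.6141 -0.0489  0.09  ]
 [ 0.3992 -0.0586  0.09  ]
 [ 0.3898  0.1549  0.09  ]
 [ 0.6045  0.1655  0.09  ]]
[np.float64(0.2151342020326996), np.float64(0.2137059286517977), np.float64(0.21494913351116596), np.float64(0.21464713612995046)] 0.30309357300254075 0.3039125479586754
centre [0.5019 0.0532 0.09  ]
yaw 0.047090190334037677 0.044391762500075774
[[ 0.4825 -0.3072  0.066 ]
 [ 0.4491 -0.3601  0.066 ]
 [ 0.4205 -0.3403  0.066 ]
 [ 0.4558 -0.2888  0.066 ]]
[np.float64(0.06256489100622235), np.float64(0.03475441314331529), np.float64(0.06245321344845836), np.float64(0.032373781168709766)]
[ 0.452  -0.3241  0.066 ]
tape long yaw -2.1531458508801493
marker [ 0.6302 -0.3024  0.01  ]
sample_tin [0.6745 0.102  0.085 ]
screwdriver_yellow [0.4725 0.2346 0.02  ]
tape_mid [ 0.4545 -0.3244  0.06  ]
```

Request:
{"method": "step_arm", "body": {
  "motion": [
    {"twist": [0,-0.122,0],"travel": [0,0,0],"jaw": 1},
    {"twist": [0,-0.122,0],"travel": [0,0,0],"jaw": 1},
    {"twist": [0,-0.122,0],"travel": [0,0,0],"jaw": 1},
    {"twist": [0,-0.122,0],"travel": [0,0,0],"jaw": 1},
    {"twist": [0,-0.122,0],"travel": [0,0,0],"jaw": 1},
    {"twist": [0,-0.122,0],"travel": [0,0,0],"jaw": 1},
    {"twist": [0,0,0],"travel": [0,0,0],"jaw": 1}
  ]
}}

```text
clock: 2.3
position: [0.1707, -0.6531, 0.2225]
eef_rot: [-0.335, 0.335, -0.623, 0.623]
force: [-0.1, -0.1, -0.6]
gripper_width: 1.0
```

```bash
cat > go.py <<'E'
from h import *
import sys
np.set_printoptions(precision=4,suppress=True)
s=sense(); M=Rq(s['eef_rot']).as_matrix(); p=s['position']
print('t',s['clock'],'p',p,'zyaw',np.arctan2(M[1,2],M[0,2]),'y',M[:,1],'F',s['force'],'w',s['gripper_width'])
print('q',s['joint_pos'])
if len(sys.argv)>3:
    t=np.array([float(a) for a in sys.argv[1:4]]); print('tool delta cm',M.T@(t-p)*100)
E
python3 go.py .453 -.3245 .16; python3 - <<'E'
from h import *
f=grab_frame('scene'); print(proj(f,[.453,-.3245,.034])); print(spot_in('tape_mid',f)); f=grab_frame('top'); print(proj(f,[.453,-.3245,.034]),spot_in('tape_mid',f)[0])
E
```

```text
t 2.3 p [ 0.1707 -0.6531  0.2225] zyaw -0.5834355552262127 y [ 0.0003  0.0001 -1.    ] F [-0.0976 -0.0543 -0.5867] w 1.0002620548362997
q [ 1.3949  0.478  -0.2062  1.5251  0.1031  1.1491  0.5855]
tool delta cm [-42.9746   6.2649   5.4597]
[[299.13210321 335.49710313]]
[{'position': [301.1, 338.1], 'conf': 0.7}]
[[253.77420509 398.44140054]] {'position': [250.9, 401.2], 'conf': 0.83}
```

Request:
{"method": "step_arm", "body": {
  "motion": [
    {"travel": [-4.3,0.4,0.55],"twist": [0,0,0],"jaw": 1},
    {"travel": [-4.3,0.4,0.55],"twist": [0,0,0],"jaw": 1},
    {"travel": [-4.3,0.4,0.55],"twist": [0,0,0],"jaw": 1},
    {"travel": [-4.3,0.4,0.55],"twist": [0,0,0],"jaw": 1},
    {"travel": [-4.3,0.4,0.55],"twist": [0,0,0],"jaw": 1},
    {"travel": [-4.3,0.4,0.55],"twist": [0,0,0],"jaw": 1},
    {"travel": [-4.3,0.4,0.55],"twist": [0,0,0],"jaw": 1},
    {"travel": [-4.3,0.4,0.55],"twist": [0,0,0],"jaw": 1},
    {"travel": [-4.3,0.4,0.55],"twist": [0,0,0],"jaw": 1},
    {"travel": [-4.3,0.4,0.55],"twist": [0,0,0],"jaw": 1},
    {"travel": [0,0,0],"twist": [0,0,0],"jaw": 1},
    {"travel": [0,0,0],"twist": [0,0,0],"jaw": 1}
  ]
}}

```text
clock: 3.7
position: [0.4543, -0.3233, 0.1826]
eef_rot: [-0.336, 0.336, -0.622, 0.622]
force: [-0.8, -0.4, 0.4]
gripper_width: 0.999
```

```bash
python3 go.py .453 -.3245 .031; python3 - <<'E'
from h import *
f=grab_frame('wrist'); save(f,'w1'); print(spot_in('tape_mid',f)); print('proj',proj(f,[.453,-.3245,.068]),proj(f,[.453,-.3245,.034]))
s=sense(); print(proj(f,s['position']))
E
```

```text
t 3.7 p [ 0.4543 -0.3233  0.1826] zyaw -0.5807690631148879 y [ 0.     -0.0002 -1.    ] F [-0.7507 -0.3501  0.4205] w 0.9986131165677872
q [ 0.8326  0.3431 -0.3631  1.845   0.1447  0.979  -0.1729]
tool delta cm [ 0.17   15.1622 -0.0399]
[{'position': [206.4, 279.7], 'conf': 0.74}]
proj [[209.47618625 279.3789278 ]] [[201.21540462 279.37132135]]
[[261.23412977 279.97761238]]
```

View pics/w1.png

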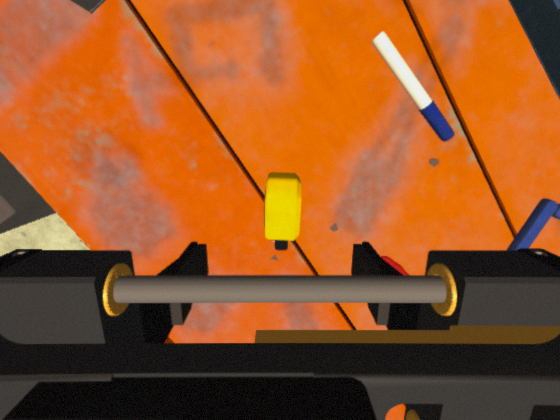

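The tape shows at about columns 265–300 and rows 172–241, upright, with its sides parallel to the fingers and about 3 mm to the right of centre. I'll nudge the tool +z and descend.

Request:
{"method": "step_arm", "body": {
  "motion": [
    {"travel": [0,3.0,0.25],"twist": [0,0,0],"jaw": 1},
    {"travel": [0,3.0,0],"twist": [0,0,0],"jaw": 1},
    {"travel": [0,3.0,0],"twist": [0,0,0],"jaw": 1},
    {"travel": [0,2.5,0],"twist": [0,0,0],"jaw": 1},
    {"travel": [0,2.0,0],"twist": [0,0,0],"jaw": 1},
    {"travel": [0,1.6,0],"twist": [0,0,0],"jaw": 1},
    {"travel": [0,0,0],"twist": [0,0,0],"jaw": 1},
    {"travel": [0,0,0],"twist": [0,0,0],"jaw": 1}
  ]
}}

```text
clock: 4.6
position: [0.455, -0.327, 0.0318]
eef_rot: [-0.334, 0.335, -0.623, 0.623]
force: [0.2, -0.4, -0.2]
gripper_width: 1.0
```

```bash
python3 go.py .453 -.3245 .031
```

```text
t 4.6 p [ 0.455  -0.327   0.0318] zyaw -0.5853451067995175 y [-0.0002 -0.0005 -1.    ] F [ 0.1714 -0.4132 -0.2165] w 0.9995934907684315
q [ 0.7818  0.543  -0.3054  1.9556  0.2508  0.6791 -0.2639]
tool delta cm [-0.098   0.0788 -0.3028]
```

Request:
{"method": "step_arm", "body": {
  "motion": [
    {"jaw": 0.2},
    {"jaw": 0.2},
    {"jaw": 0.2},
    {"jaw": 0.2},
    {"jaw": 0.2},
    {"jaw": 0.2},
    {"jaw": 0.2},
    {"jaw": 0.2},
    {"jaw": 0.2},
    {"jaw": 0.2}
  ],
  "force": 25
}}

```text
$.motion[0]: bad value
```

```bash
python3 go.py; python3 - <<'E'
from h import *
f=grab_frame('wrist'); save(f,'w2')
E
```

```text
t 4.6 p [ 0.455  -0.327   0.0318] zyaw -0.5853451067995175 y [-0.0002 -0.0005 -1.    ] F [ 0.1714 -0.4132 -0.2165] w 0.9995934907684315
q [ 0.7818  0.543  -0.3054  1.9556  0.2508  0.6791 -0.2639]
```

View pics/w2.png

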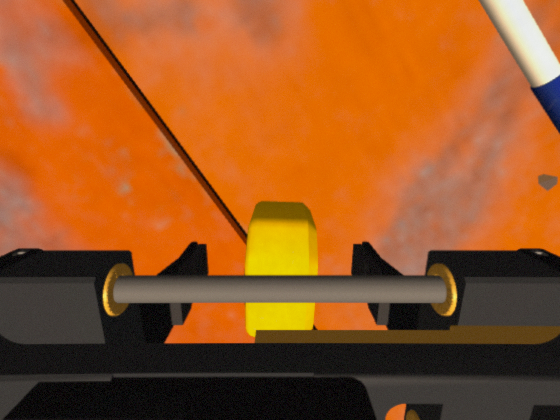

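The call was refused because rows need every field. The picture shows the tape between the fingers, centred at about column 281. I'll close the jaws now.

Request:
{"method": "step_arm", "body": {
  "motion": [
    {"travel": [0,0,0],"twist": [0,0,0],"jaw": 0.2},
    {"travel": [0,0,0],"twist": [0,0,0],"jaw": 0.2},
    {"travel": [0,0,0],"twist": [0,0,0],"jaw": 0.2},
    {"travel": [0,0,0],"twist": [0,0,0],"jaw": 0.2},
    {"travel": [0,0,0],"twist": [0,0,0],"jaw": 0.2},
    {"travel": [0,0,0],"twist": [0,0,0],"jaw": 0.2},
    {"travel": [0,0,0],"twist": [0,0,0],"jaw": 0.2},
    {"travel": [0,0,0],"twist": [0,0,0],"jaw": 0.2}
  ],
  "force": 25
}}

```text
clock: 5.45
position: [0.4557, -0.3258, 0.0316]
eef_rot: [-0.335, 0.335, -0.622, 0.623]
force: [0.6, -0.4, -0.3]
gripper_width: 0.412
```

Request:
{"method": "step_arm", "body": {
  "motion": [
    {"travel": [0,-0.5,0],"twist": [0,0,0],"jaw": 0.2},
    {"travel": [0,-1,0],"twist": [0,0,0],"jaw": 0.2},
    {"travel": [0,-2,0],"twist": [0,0,0],"jaw": 0.2},
    {"travel": [0,-3,0],"twist": [0,0,0],"jaw": 0.2},
    {"travel": [0,-3.5,0],"twist": [0,0,0],"jaw": 0.2},
    {"travel": [0,-3.5,0],"twist": [0,0,0],"jaw": 0.2},
    {"travel": [0,-3.5,0],"twist": [0,0,0],"jaw": 0.2},
    {"travel": [0,-2,0],"twist": [0,0,0],"jaw": 0.2},
    {"travel": [0,0,0],"twist": [0,0,0],"jaw": 0.2},
    {"travel": [0,0,0],"twist": [0,0,0],"jaw": 0.2}
  ]
}}

```text
clock: 6.45
position: [0.4549, -0.3254, 0.2212]
eef_rot: [0.335, -0.335, 0.623, -0.622]
force: [-0.6, 0.1, -3.8]
gripper_width: 0.413
```

```bash
python3 go.py; python3 - <<'E'
from h import *
f=grab_frame('wrist'); save(f,'w3')
E
```

```text
t 6.45 p [ 0.4549 -0.3254  0.2212] zyaw -0.5830094064013809 y [-0.0008  0.0002 -1.    ] F [-0.6109  0.101  -3.7616] w 0.4131578288489198
q [ 0.8453  0.308  -0.3727  1.797   0.1271  1.0609 -0.1567]
```

View pics/w3.png

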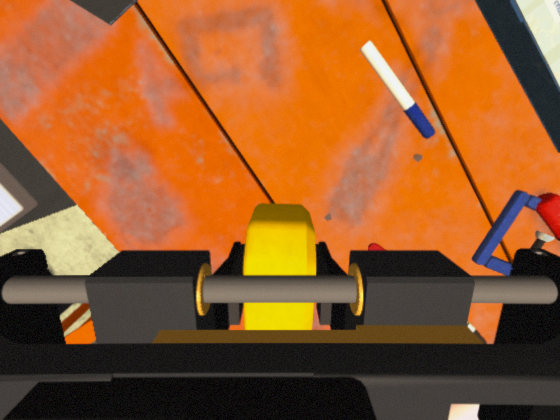

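Request:
{"method": "step_arm", "body": {
  "motion": [
    {"travel": [0,0,0],"twist": [0,-0.1,0],"jaw": 0.2},
    {"travel": [0,0,0],"twist": [0,-0.11,0],"jaw": 0.2},
    {"travel": [0,0,0],"twist": [0,-0.11,0],"jaw": 0.2},
    {"travel": [0,0,0],"twist": [0,-0.11,0],"jaw": 0.2},
    {"travel": [0,0,0],"twist": [0,-0.1,0],"jaw": 0.2},
    {"travel": [0,0,0],"twist": [0,-0.1,0],"jaw": 0.2},
    {"travel": [0,0,0],"twist": [0,0,0],"jaw": 0.2},
    {"travel": [0,0,0],"twist": [0,0,0],"jaw": 0.2}
  ]
}}

```text
clock: 7.3
position: [0.4548, -0.3254, 0.2201]
eef_rot: [-0.511, 0.511, -0.49, 0.488]
force: [-0.7, -0.0, -2.2]
gripper_width: 0.415
```

```bash
python3 go.py .5215 .066 .2212
```

```text
t 7.3 p [ 0.4548 -0.3254  0.2201] zyaw 0.044829984855126626 y [-0.0021  0.0018 -1.    ] F [-0.6591 -0.0363 -2.1667] w 0.41516948368594964
q [ 0.9346  0.3252 -0.4867  1.792   0.1706  1.0688  0.4316]
tool delta cm [-38.8016  -0.0543   8.4195]
```

Request:
{"method": "step_arm", "body": {
  "motion": [
    {"travel": [-2.0,0,0.4],"twist": [0,0,0],"jaw": 0.2},
    {"travel": [-3.0,0,0.6],"twist": [0,0,0],"jaw": 0.2},
    {"travel": [-3.5,0,0.8],"twist": [0,0,0],"jaw": 0.2},
    {"travel": [-3.5,0,0.8],"twist": [0,0,0],"jaw": 0.2},
    {"travel": [-3.5,0,0.8],"twist": [0,0,0],"jaw": 0.2},
    {"travel": [-3.5,0,0.8],"twist": [0,0,0],"jaw": 0.2},
    {"travel": [-3.5,0,0.8],"twist": [0,0,0],"jaw": 0.2},
    {"travel": [-3.5,0,0.8],"twist": [0,0,0],"jaw": 0.2},
    {"travel": [-3.5,0,0.8],"twist": [0,0,0],"jaw": 0.2},
    {"travel": [-3.3,0,0.6],"twist": [0,0,0],"jaw": 0.2},
    {"travel": [-2.5,0,0.6],"twist": [0,0,0],"jaw": 0.2},
    {"travel": [-2.0,0,0.4],"twist": [0,0,0],"jaw": 0.2},
    {"travel": [-1.0,0,0.2],"twist": [0,0,0],"jaw": 0.2},
    {"travel": [0,0,0],"twist": [0,0,0],"jaw": 0.2},
    {"travel": [0,0,0],"twist": [0,0,0],"jaw": 0.2}
  ]
}}

```text
clock: 8.8
position: [0.5213, 0.0595, 0.2211]
eef_rot: [-0.511, 0.512, -0.488, 0.489]
force: [1.2, -1.0, -3.2]
gripper_width: 0.413
```

```bash
python3 go.py .5215 .066 .036;  python3 - <<'E'
from h import *
import cv2
f=grab_frame('wrist'); save(f,'w4')
g=grab_frame('scene'); save(g,'s4')
cv2.imwrite('pics/c4.png',np.vstack([cv2.resize(f['color'],(400,300)),cv2.resize(g['color'],(400,300))])[:,:,::-1])
E
```

```text
t 8.8 p [0.5213 0.0595 0.2211] zyaw 0.045529408739064255 y [-0.0009 -0.0012 -1.    ] F [ 1.1657 -0.969  -3.2204] w 0.413029718333589
q [ 0.3642  0.2964 -0.6773  1.8596  0.2125  1.0593 -0.3513]
tool delta cm [-0.6673 18.5124  0.069 ]
```

View pics/w4.png

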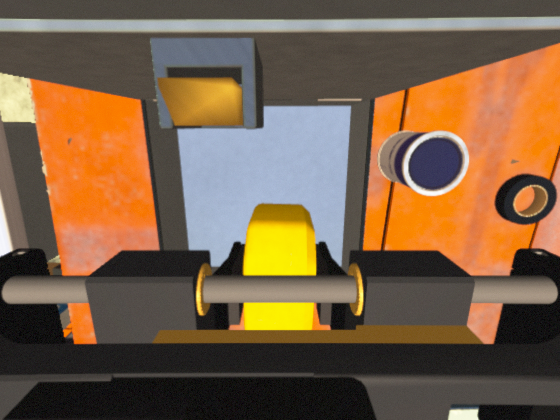

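View pics/s4.png

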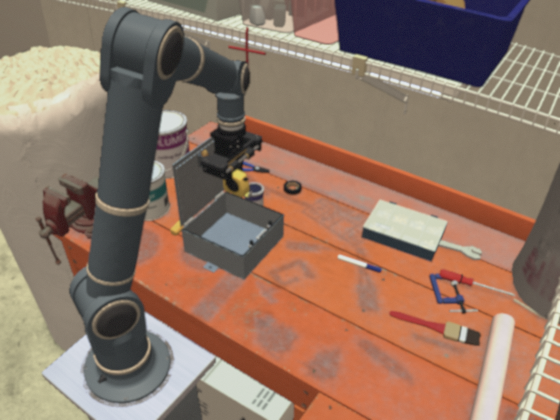

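The wrist camera looks toward the door, and the latch housing shows at rows 38–128, columns 150–262, close to the gripper. I'll place the tape farther from the door and off to +x, clear of both the housing and the keeper.

```bash
python3 go.py .545 .030 .0345
```

```text
t 8.9 p [0.5214 0.059  0.2213] zyaw 0.044282711400022254 y [-0.0006 -0.0011 -1.    ] F [ 0.8559 -0.6619 -3.3403] w 0.41515239652407226
q [ 0.3651  0.2961 -0.6771  1.8595  0.2122  1.0592 -0.3513]
tool delta cm [ 2.9853 18.6787  2.2418]
```

Request:
{"method": "step_arm", "body": {
  "motion": [
    {"travel": [1.0,0,0.75],"twist": [0,0,0],"jaw": 0.2},
    {"travel": [1.0,0,0.75],"twist": [0,0,0],"jaw": 0.2},
    {"travel": [1.0,0,0.75],"twist": [0,0,0],"jaw": 0.2},
    {"travel": [0,1.5,0],"twist": [0,0,0],"jaw": 0.2},
    {"travel": [0,2.5,0],"twist": [0,0,0],"jaw": 0.2},
    {"travel": [0,2.0,0],"twist": [0,0,0],"jaw": 0.2},
    {"travel": [0,1.0,0],"twist": [0,0,0],"jaw": 0.2},
    {"travel": [0,0,0],"twist": [0,0,0],"jaw": 0.2}
  ]
}}

```text
clock: 9.7
position: [0.544, 0.0317, 0.1495]
eef_rot: [-0.511, 0.513, -0.489, 0.487]
force: [0.7, -0.3, -3.0]
gripper_width: 0.415
```

```bash
python3 go.py .545 .030 .0345;  python3 - <<'E'
from h import *
f=grab_frame('wrist'); save(f,'w5')
g=grab_frame('top'); save(g,'t5')
E
```

```text
t 9.7 p [0.544  0.0317 0.1495] zyaw 0.04721550675480905 y [-0.0041  0.0001 -1.    ] F [ 0.6791 -0.2935 -3.0086] w 0.41465800820387694
q [ 0.3596  0.4104 -0.6291  1.8919  0.2945  0.9366 -0.3604]
tool delta cm [ 0.1773 11.4975  0.142 ]
```

View pics/w5.png

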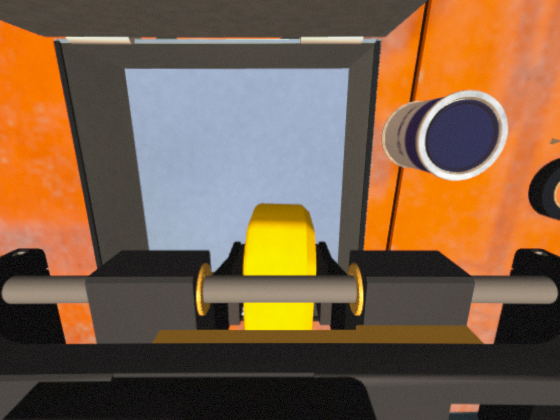

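View pics/t5.png

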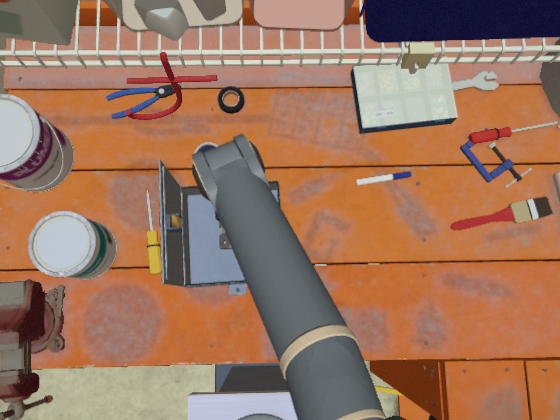

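Request:
{"method": "step_arm", "body": {
  "motion": [
    {"travel": [0,1.5,0],"twist": [0,0,0],"jaw": 0.2},
    {"travel": [0,2.0,0],"twist": [0,0,0],"jaw": 0.2},
    {"travel": [0,2.0,0],"twist": [0,0,0],"jaw": 0.2},
    {"travel": [0,2.0,0],"twist": [0,0,0],"jaw": 0.2},
    {"travel": [0,1.5,0],"twist": [0,0,0],"jaw": 0.2},
    {"travel": [0,1.0,0],"twist": [0,0,0],"jaw": 0.2},
    {"travel": [0,0.6,0],"twist": [0,0,0],"jaw": 0.2},
    {"travel": [0,0,0],"twist": [0,0,0],"jaw": 0.2},
    {"travel": [0,0,0],"twist": [0,0,0],"jaw": 0.2}
  ]
}}

```text
clock: 10.7
position: [0.546, 0.0321, 0.0461]
eef_rot: [0.512, -0.511, 0.488, -0.488]
force: [-0.3, -0.2, -3.4]
gripper_width: 0.416
```

```bash
python3 go.py .545 .030 .0345;  python3 - <<'E'
from h import *
f=grab_frame('wrist'); save(f,'w6')
E
```

```text
t 10.7 p [0.546  0.0321 0.0461] zyaw 0.04708967910399859 y [ 0.0013  0.0001 -1.    ] F [-0.3202 -0.1883 -3.4375] w 0.41550817404992224
q [ 0.2879  0.5479 -0.5515  1.97    0.4191  0.7357 -0.4673]
tool delta cm [ 0.2024  1.1598 -0.108 ]
```

View pics/w6.png

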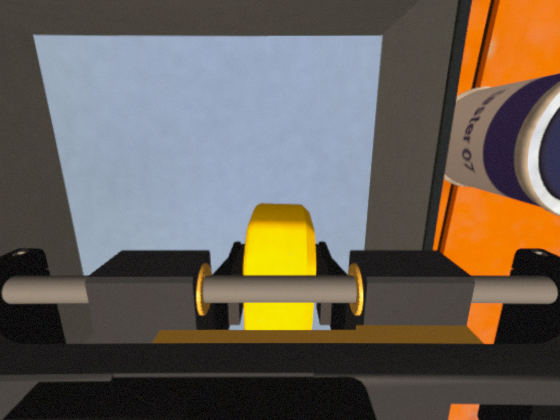

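Request:
{"method": "step_arm", "body": {
  "motion": [
    {"travel": [0,0.4,0],"twist": [0,0,0],"jaw": 0.2},
    {"travel": [0,0.3,0],"twist": [0,0,0],"jaw": 0.2},
    {"travel": [0,0.2,0],"twist": [0,0,0],"jaw": 0.2},
    {"travel": [0,0.1,0],"twist": [0,0,0],"jaw": 0.2},
    {"travel": [0,0,0],"twist": [0,0,0],"jaw": 0.2}
  ]
}}

```text
clock: 11.25
position: [0.5452, 0.0319, 0.0353]
eef_rot: [-0.512, 0.512, -0.488, 0.488]
force: [0.4, 0.6, -3.3]
gripper_width: 0.412
```

Request:
{"method": "step_arm", "body": {
  "motion": [
    {"travel": [0,0.1,0],"twist": [0,0,0],"jaw": 0.2},
    {"travel": [0,0.05,0],"twist": [0,0,0],"jaw": 0.2},
    {"travel": [0,0,0],"twist": [0,0,0],"jaw": 0.2}
  ]
}}

```text
clock: 11.55
position: [0.5456, 0.032, 0.0345]
eef_rot: [0.512, -0.512, 0.488, -0.488]
force: [-1.0, -0.3, 2.8]
gripper_width: 0.411
```

The force changed sign from -3.3 to +2.8 N, so the tape is on the floor. I'll release it.

Request:
{"method": "step_arm", "body": {
  "motion": [
    {"travel": [0,0,0],"twist": [0,0,0],"jaw": 0.5},
    {"travel": [0,0,0],"twist": [0,0,0],"jaw": 0.65},
    {"travel": [0,0,0],"twist": [0,0,0],"jaw": 0.65},
    {"travel": [0,0,0],"twist": [0,0,0],"jaw": 0.65},
    {"travel": [0,0,0],"twist": [0,0,0],"jaw": 0.65},
    {"travel": [0,0,0],"twist": [0,0,0],"jaw": 0.65}
  ]
}}

```text
clock: 12.15
position: [0.5454, 0.0319, 0.034]
eef_rot: [0.512, -0.512, 0.488, -0.488]
force: [-0.4, -0.2, -0.0]
gripper_width: 0.644
```

Request:
{"method": "step_arm", "body": {
  "motion": [
    {"travel": [0,-1,0],"twist": [0,0,0],"jaw": 0.65},
    {"travel": [0,-2,0],"twist": [0,0,0],"jaw": 0.65},
    {"travel": [0,-2,0],"twist": [0,0,0],"jaw": 0.65},
    {"travel": [0,-3,0],"twist": [0,0,0],"jaw": 0.65},
    {"travel": [0,-3,0],"twist": [0,0,0],"jaw": 0.65},
    {"travel": [0,0,0],"twist": [0,0,0],"jaw": 0.65},
    {"travel": [0,0,0],"twist": [0,0,0],"jaw": 0.65}
  ]
}}

```text
clock: 12.85
position: [0.5457, 0.0318, 0.1451]
eef_rot: [0.512, -0.511, 0.488, -0.489]
force: [-1.0, 0.1, -0.3]
gripper_width: 0.647
```

```bash
python3 go.py;  python3 - <<'E'
from h import *
f=grab_frame('wrist'); save(f,'w7')
E
```

```text
t 12.85 p [0.5457 0.0318 0.1451] zyaw 0.046846150202741896 y [ 0.002  -0.0004 -1.    ] F [-0.9808  0.0676 -0.3491] w 0.6467421571576352
q [ 0.3584  0.416  -0.6291  1.8964  0.3039  0.9229 -0.3686]
```

View pics/w7.png

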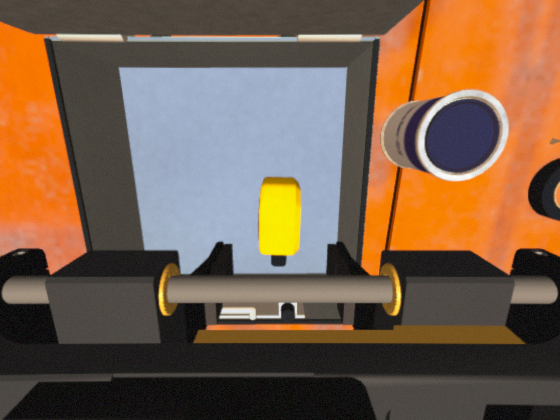

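The tape stands upright on the box floor, released, at about rows 177–255 and columns 259–301 of the wrist view. Next I'll estimate the door angle and the clearance to the paint can.

```bash
python3 - <<'E'
from h import *
import cv2
np.set_printoptions(precision=3,suppress=True)
f=grab_frame('top')
c=np.array([.502,.053]); a=.046; Rz=np.array([[np.cos(a),-np.sin(a)],[np.sin(a),np.cos(a)]])
def W(x,y,z): return np.append(c+Rz@[x,y],z)
for th in [1.5,1.55,1.6,1.65,1.7,1.75,1.8]:
    pts=[]
    for off in (-.002,.002):   # inner, outer
        for x in (-.11,.11):
            y=.11-.22*np.cos(th)+off*np.sin(th); z=.096+.22*np.sin(th)+off*np.cos(th)
            pts.append(W(x,y,z))
    print(th,proj(f,np.array(pts)).round(1).tolist())
for rc in [(245,115),(272,95),(160,72)]: print(rc,atz(f,rc,0))
for h in (.12,.18,.25): print(h,[atz(f,(245,cc),h)[1] for cc in (32,97)])
im=cv2.imread('pics/top0.png'); cv2.imwrite('pics/z3.png',cv2.resize(im[150:295,0:200],None,fx=4,fy=4,interpolation=cv2.INTER_CUBIC))
im=cv2.imread('pics/scene0.png'); cv2.imwrite('pics/z4.png',cv2.resize(im[90:280,60:300],None,fx=3,fy=3,interpolation=cv2.INTER_CUBIC))
E
```

```text
1.5 [[282.7, 172.1], [158.3, 168.4], [282.8, 169.7], [158.4, 166.1]]
1.55 [[283.1, 165.6], [158.6, 162.1], [283.2, 163.2], [158.7, 159.9]]
1.6 [[283.5, 159.1], [158.9, 155.9], [283.7, 156.7], [159.1, 153.7]]
1.65 [[284.0, 152.6], [159.3, 149.7], [284.1, 150.3], [159.5, 147.5]]
1.7 [[284.4, 146.3], [159.8, 143.7], [284.6, 144.0], [160.0, 141.5]]
1.75 [[284.9, 140.1], [160.4, 137.7], [285.0, 137.9], [160.7, 135.6]]
1.8 [[285.3, 134.0], [161.1, 131.9], [285.5, 131.9], [161.3, 129.8]]
(245, 115) [0.488 0.332 0.   ]
(272, 95) [0.427 0.376 0.   ]
(160, 72) [0.695 0.441 0.   ]
0.12 [np.float64(0.46783791705963973), np.float64(0.3341385700244164)]
0.18 [np.float64(0.44064479762464454), np.float64(0.3143653079404)]
0.25 [np.float64(0.40891949161715), np.float64(0.2912965021757142)]
```

View pics/z3.png

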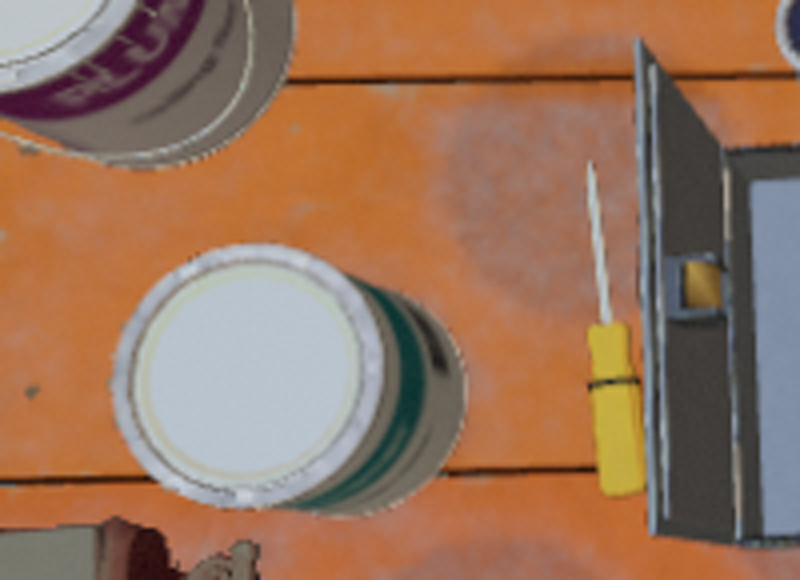

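```bash
python3 - <<'E'
import cv2
im=cv2.imread('pics/s4.png'); cv2.imwrite('pics/z4.png',cv2.resize(im[90:280,100:300],None,fx=3,fy=3,interpolation=cv2.INTER_CUBIC))
E
```

```text
(no output)
```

View pics/z4.png

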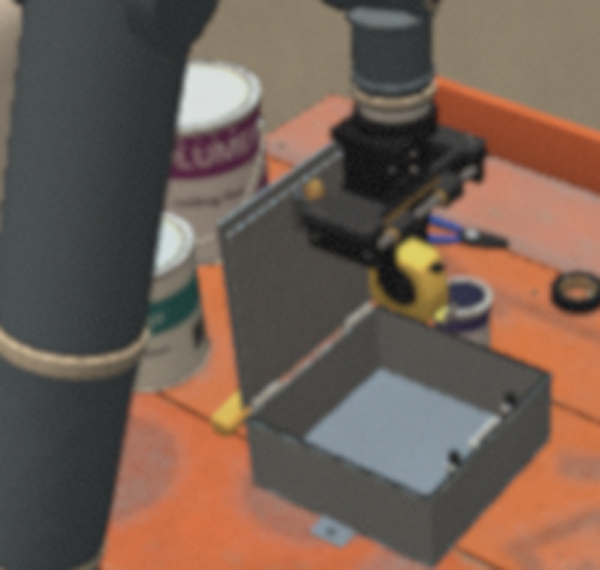

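Door angle is about 1.555 from the free-edge corners (rows 159.6 and 283, columns 159 and 162). The near can stays at y ≥ 0.31, clear of where the gripper will work. I'll rise, shut the fingers and cross over the door.

Request:
{"method": "step_arm", "body": {
  "motion": [
    {"travel": [0,-3,0],"twist": [0,0,0],"jaw": 0},
    {"travel": [0,-4,0],"twist": [0,0,0],"jaw": 0},
    {"travel": [0,-4,0],"twist": [0,0,0],"jaw": 0},
    {"travel": [0,-4,0],"twist": [0,0,0],"jaw": 0},
    {"travel": [0,-4,0],"twist": [0,0,0],"jaw": 0},
    {"travel": [0,-4,0],"twist": [0,0,0],"jaw": 0},
    {"travel": [0,-2,0],"twist": [0,0,0],"jaw": 0},
    {"travel": [0,0,0],"twist": [0,0,0],"jaw": 0},
    {"travel": [0,0,0],"twist": [0,0,0],"jaw": 0}
  ],
  "force": 10
}}

```text
clock: 13.85
position: [0.5449, 0.0317, 0.3925]
eef_rot: [-0.511, 0.512, -0.489, 0.488]
force: [-0.3, 0.5, 0.4]
gripper_width: 0.014
```

```bash
cat >> go.py <<'E'
a=.046; d=p[:2]-np.array([.502,.053]); print('local',[np.cos(a)*d[0]+np.sin(a)*d[1],-np.sin(a)*d[0]+np.cos(a)*d[1],p[2]])
E
python3 go.py; python3 - <<'E'
from h import *
f=grab_frame('wrist'); save(f,'w8'); f=grab_frame('top'); save(f,'t8')
E
```

```text
t 13.85 p [0.5449 0.0317 0.3925] zyaw 0.047161778602039114 y [-0.0024 -0.0002 -1.    ] F [-0.3147  0.4504  0.432 ] w 0.01379644897345619
q [ 0.4318  0.2149 -0.6864  1.555   0.1367  1.423  -0.2166]
local [np.float64(0.04186011876666535), np.float64(-0.023241545898244766), np.float64(0.392482305452266)]
```

View pics/w8.png

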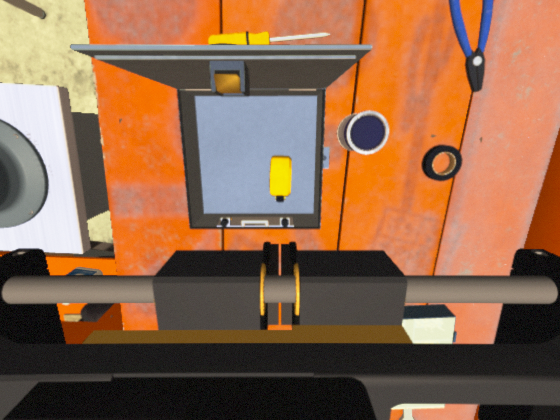

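View pics/t8.png

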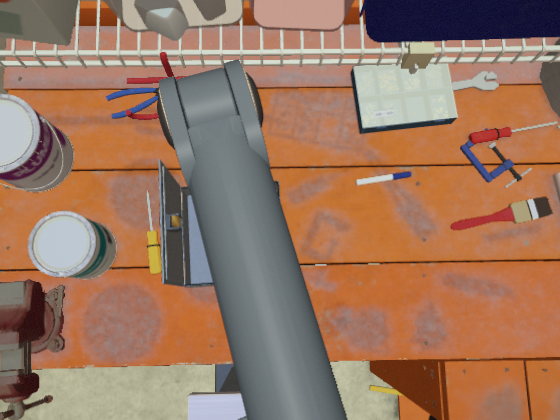

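```bash
python3 - <<'E'
from h import *
np.set_printoptions(precision=1,suppress=True)
f=grab_frame('wrist')
c=np.array([.502,.053]); a=.046; Rz=np.array([[np.cos(a),-np.sin(a)],[np.sin(a),np.cos(a)]])
W=lambda x,y,z:np.append(c+Rz@[x,y],z)
im=f['color'][:,:,::-1].copy()
pts=[W(x,y,.09) for x,y in [(-.11,-.11),(.11,-.11),(.11,.11),(-.11,.11)]]+[W(0,-.1,.09)]+[W(x,.11-.22*np.cos(1.555),.316) for x in (-.11,.11)]+[W(.042,-.025,.071)]
uv=proj(f,np.array(pts)); print(uv)
for r,cc in uv: cv2.circle(im,(int(round(cc)),int(round(r))),2,(255,0,255),-1)
cv2.imwrite('pics/z5.png',cv2.resize(im[20:260,60:400],None,fx=2.3,fy=2.3,interpolation=cv2.INTER_CUBIC))
E
```

```text
[[228.6 190. ]
 [228.9 321.3]
 [ 87.  327.4]
 [ 86.8 177.4]
 [223.1 255.5]
 [ 49.1  72.3]
 [ 49.8 374.9]
 [176.6 280.8]]
```

View pics/z5.png

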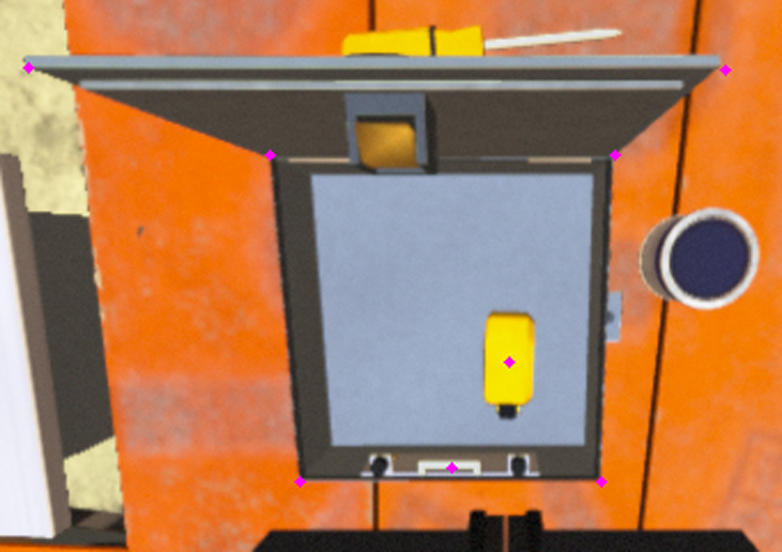

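The projected box model overlays the picture to within about 2 px. The tape sits clear of the latch housing's footprint (x 21–58 mm against ±14 mm) and of the keeper. The door edge is about 3 px further open than modelled, so the angle is about 1.57.

Request:
{"method": "step_arm", "body": {
  "motion": [
    {"travel": [-2,0,-0.4],"twist": [0,0,0],"jaw": 0},
    {"travel": [-3,0,-0.7],"twist": [0,0,0],"jaw": 0},
    {"travel": [-3,0,-0.7],"twist": [0,0,0],"jaw": 0},
    {"travel": [-3,0,-0.7],"twist": [0,0,0],"jaw": 0},
    {"travel": [-3,0,-0.7],"twist": [0,0,0],"jaw": 0},
    {"travel": [-3,0,-0.6],"twist": [0,0,0],"jaw": 0},
    {"travel": [-2,0,-0.4],"twist": [0,0,0],"jaw": 0},
    {"travel": [-1,0,0],"twist": [0,0,0],"jaw": 0},
    {"travel": [0,0,0],"twist": [0,0,0],"jaw": 0},
    {"travel": [0,0,0],"twist": [0,0,0],"jaw": 0}
  ]
}}

```text
clock: 15.0
position: [0.4945, 0.2284, 0.3933]
eef_rot: [-0.511, 0.512, -0.488, 0.489]
force: [0.5, 0.4, -0.0]
gripper_width: 0.006
```

```bash
python3 go.py; python3 - <<'E'
from h import *
f=grab_frame('scene'); save(f,'s9'); f=grab_frame('top'); save(f,'t9')
E
```

```text
t 15.0 p [0.4945 0.2284 0.3933] zyaw 0.04553289556416533 y [-0.0009 -0.0012 -1.    ] F [ 0.4699  0.4372 -0.0027] w 0.005506683417517807
q [ 0.1425  0.2316 -0.7979  1.5524  0.1672  1.4294 -0.6204]
local [np.float64(0.0006115927496438984), np.float64(0.1755493426857446), np.float64(0.3933303313162042)]
```

View pics/s9.png

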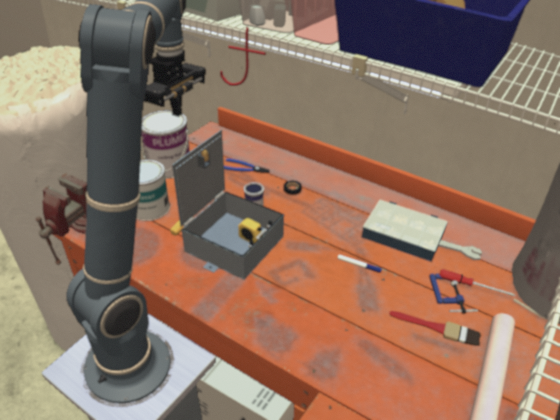

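View pics/t9.png

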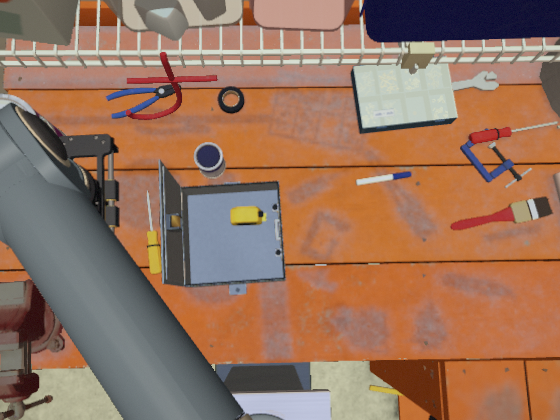

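Request:
{"method": "step_arm", "body": {
  "motion": [
    {"travel": [0,2,0],"twist": [0,0,0],"jaw": 0},
    {"travel": [0,3,0],"twist": [0,0,0],"jaw": 0},
    {"travel": [0,3,0],"twist": [0,0,0],"jaw": 0},
    {"travel": [0,3,0],"twist": [0,0,0],"jaw": 0},
    {"travel": [0,1.7,0],"twist": [0,0,0],"jaw": 0},
    {"travel": [0.5,0.5,0],"twist": [0,0,0],"jaw": 0},
    {"travel": [1.2,0,0],"twist": [0,0,0],"jaw": 0},
    {"travel": [1.2,0,0],"twist": [0,0,0],"jaw": 0},
    {"travel": [0.6,0,0],"twist": [0,0,0],"jaw": 0},
    {"travel": [0,0,0],"twist": [0,0,0],"jaw": 0},
    {"travel": [0,0,0],"twist": [0,0,0],"jaw": 0}
  ]
}}

```text
clock: 16.2
position: [0.4959, 0.1947, 0.2627]
eef_rot: [0.512, -0.511, 0.488, -0.488]
force: [0.6, 0.2, 0.2]
gripper_width: 0.003
```

```bash
python3 go.py; python3 - <<'E'
from h import *
f=grab_frame('scene'); save(f,'s10')
import cv2
cv2.imwrite('pics/z10.png',cv2.resize(f['color'][60:280,100:320,::-1],None,fx=2.7,fy=2.7,interpolation=cv2.INTER_CUBIC))
E
```

```text
t 16.2 p [0.4959 0.1947 0.2627] zyaw 0.046339286646699354 y [ 0.0012  0.0004 -1.    ] F [0.588  0.1937 0.1657] w 0.003072735900011006
q [ 0.1833  0.2883 -0.7758  1.7869  0.2198  1.1539 -0.615 ]
local [np.float64(0.00043577165800082543), np.float64(0.1418381981702555), np.float64(0.2627013749968096)]
```

View pics/z10.png

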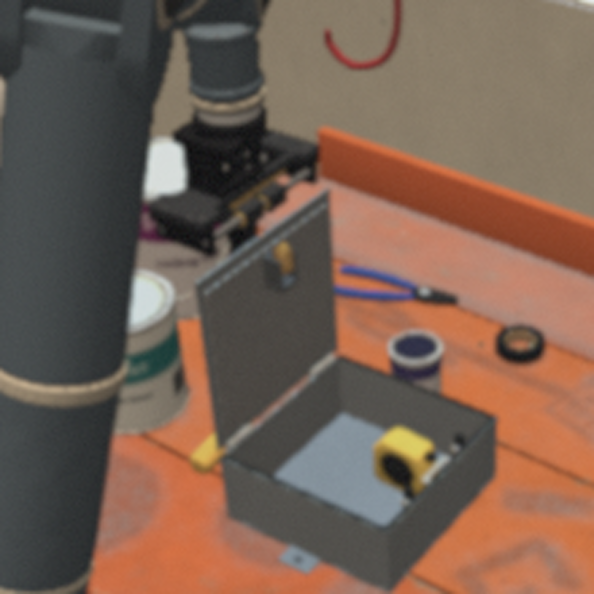

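The gripper stands behind the door, with its body just above the free edge and nothing touching. Next I'll work out the arc.

```bash
python3 - <<'E'
import numpy as np
r=.165
P=lambda t:np.array([.11-r*np.cos(t)+.002*np.sin(t)+.0095,.096+r*np.sin(t)+.002*np.cos(t)])
prev=np.array([.1418,.2627])
for t in [1.57]+list(np.arange(1.5,.19,-.08)):
    n=P(t); print(round(t,2),n.round(4),'tool x,y cm',(-(n-prev)*100).round(2)); prev=n
E
```

```text
1.57 [0.1214 0.261 ] tool x,y cm [2.04 0.17]
1.5 [0.1098 0.2607] tool x,y cm [1.15 0.03]
1.42 [0.0967 0.2594] tool x,y cm [1.31 0.13]
1.34 [0.0837 0.2571] tool x,y cm [1.3  0.23]
1.26 [0.0709 0.2537] tool x,y cm [1.28 0.34]
1.18 [0.0585 0.2493] tool x,y cm [1.24 0.44]
1.1 [0.0464 0.244 ] tool x,y cm [1.21 0.54]
1.02 [0.0348 0.2376] tool x,y cm [1.16 0.63]
0.94 [0.0238 0.2304] tool x,y cm [1.1  0.72]
0.86 [0.0134 0.2223] tool x,y cm [1.04 0.81]
0.78 [0.0036 0.2135] tool x,y cm [0.98 0.89]
0.7 [-0.0054  0.2038] tool x,y cm [0.9  0.96]
0.62 [-0.0136  0.1935] tool x,y cm [0.82 1.03]
0.54 [-0.021   0.1825] tool x,y cm [0.74 1.1 ]
0.46 [-0.0275  0.171 ] tool x,y cm [0.65 1.15]
0.38 [-0.033   0.1591] tool x,y cm [0.55 1.2 ]
0.3 [-0.0375  0.1467] tool x,y cm [0.46 1.24]
0.22 [-0.0411  0.134 ] tool x,y cm [0.35 1.27]
```

Request:
{"method": "step_arm", "body": {
  "motion": [
    {"travel": [0.6,0.1,0],"twist": [0,0,0],"jaw": 0},
    {"travel": [0.5,0.05,0],"twist": [0,0,0],"jaw": 0},
    {"travel": [0.5,0,0],"twist": [0,0,0],"jaw": 0},
    {"travel": [0.5,0,0],"twist": [0,0,0],"jaw": 0},
    {"travel": [0.6,0,0],"twist": [0,0,0],"jaw": 0},
    {"travel": [0.6,0.05,0],"twist": [0,0,0],"jaw": 0},
    {"travel": [1.3,0.13,0],"twist": [0,0,0],"jaw": 0},
    {"travel": [1.3,0.23,0],"twist": [0,0,0],"jaw": 0},
    {"travel": [1.28,0.34,0],"twist": [0,0,0],"jaw": 0},
    {"travel": [1.24,0.44,0],"twist": [0,0,0],"jaw": 0},
    {"travel": [1.2,0.54,0],"twist": [0,0,0],"jaw": 0},
    {"travel": [0,0,0],"twist": [0,0,0],"jaw": 0}
  ]
}}

```text
clock: 17.45
position: [0.5, 0.0951, 0.2421]
eef_rot: [-0.51, 0.512, -0.489, 0.489]
force: [0.4, -0.1, 0.0]
gripper_width: 0.004
```

```bash
python3 go.py; python3 - <<'E'
from h import *
f=grab_frame('scene'); save(f,'s11')
import cv2
cv2.imwrite('pics/z11.png',cv2.resize(f['color'][60:280,100:320,::-1],None,fx=2.7,fy=2.7,interpolation=cv2.INTER_CUBIC))
E
```

```text
t 17.45 p [0.5    0.0951 0.2421] zyaw 0.04317138052962908 y [-0.0019 -0.0028 -1.    ] F [ 0.4346 -0.1386  0.029 ] w 0.004183020781328891
q [ 0.3514  0.2569 -0.7371  1.8631  0.1953  1.097  -0.4165]
local [np.float64(-3.960698172439966e-05), np.float64(0.04213300529623635), np.float64(0.2421182964851812)]
```

View pics/z11.png

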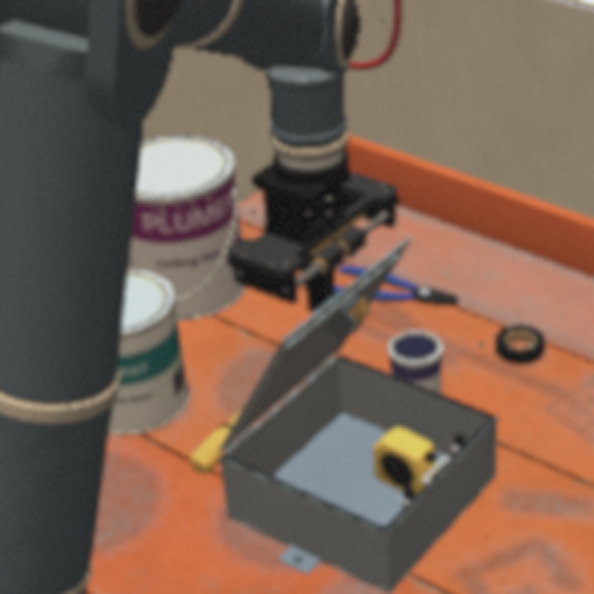

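The door follows the finger, at about 1.05 rad. I'll continue the arc.

Request:
{"method": "step_arm", "body": {
  "motion": [
    {"travel": [0.7,0.4,0],"twist": [0,0,0],"jaw": 0},
    {"travel": [1.1,0.72,0],"twist": [0,0,0],"jaw": 0},
    {"travel": [1.04,0.81,0],"twist": [0,0,0],"jaw": 0},
    {"travel": [0.98,0.89,0],"twist": [0,0,0],"jaw": 0},
    {"travel": [0.9,0.96,0],"twist": [0,0,0],"jaw": 0},
    {"travel": [0.82,1.03,0],"twist": [0,0,0],"jaw": 0},
    {"travel": [0.74,1.1,0],"twist": [0,0,0],"jaw": 0},
    {"travel": [0.65,1.15,0],"twist": [0,0,0],"jaw": 0},
    {"travel": [0.4,0.8,0],"twist": [0,0,0],"jaw": 0},
    {"travel": [0.3,0.7,0],"twist": [0,0,0],"jaw": 0},
    {"travel": [0.25,0.6,0],"twist": [0,0,0],"jaw": 0},
    {"travel": [0.2,0.5,0],"twist": [0,0,0],"jaw": 0},
    {"travel": [0,0,0],"twist": [0,0,0],"jaw": 0}
  ]
}}

```text
clock: 18.8
position: [0.5036, 0.0178, 0.146]
eef_rot: [-0.511, 0.512, -0.488, 0.488]
force: [0.5, 0.7, 1.0]
gripper_width: 0.006
```

```bash
python3 go.py; python3 - <<'E'
from h import *
f=grab_frame('scene'); save(f,'s12')
import cv2
cv2.imwrite('pics/z12.png',cv2.resize(f['color'][60:280,100:320,::-1],None,fx=2.7,fy=2.7,interpolation=cv2.INTER_CUBIC))
E
```

```text
t 18.8 p [0.5036 0.0178 0.146 ] zyaw 0.047096967483187875 y [-0.0011 -0.0001 -1.    ] F [0.4521 0.6592 0.9635] w 0.005505496876748945
q [ 0.43    0.3556 -0.6691  1.9861  0.2807  0.8928 -0.3401]
local [np.float64(-7.0877758163329e-05), np.float64(-0.035273573568490826), np.float64(0.14596215595430856)]
```

View pics/z12.png

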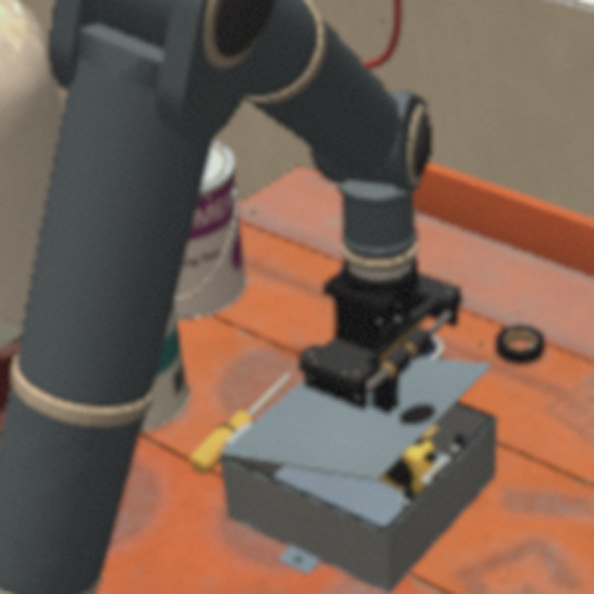

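The door is at about 0.3 rad, and the black pad is visible just in front of the finger, around (418, 413) in the zoomed view. I'll lift, shift over the pad and lower.

Request:
{"method": "step_arm", "body": {
  "motion": [
    {"travel": [0,-1.5,0],"twist": [0,0,0],"jaw": 0},
    {"travel": [0,-2.5,0],"twist": [0,0,0],"jaw": 0},
    {"travel": [1.5,0,0],"twist": [0,0,0],"jaw": 0},
    {"travel": [1.5,0,0],"twist": [0,0,0],"jaw": 0},
    {"travel": [1.2,0,0],"twist": [0,0,0],"jaw": 0},
    {"travel": [0,0,0],"twist": [0,0,0],"jaw": 0},
    {"travel": [0,0,0],"twist": [0,0,0],"jaw": 0}
  ]
}}

```text
clock: 19.55
position: [0.5059, -0.0237, 0.1867]
eef_rot: [0.512, -0.511, 0.488, -0.488]
force: [-0.9, 0.4, 0.1]
gripper_width: 0.006
```

```bash
python3 go.py; python3 - <<'E'
from h import *
f=grab_frame('scene'); save(f,'s13')
import cv2
cv2.imwrite('pics/z13.png',cv2.resize(f['color'][60:280,100:320,::-1],None,fx=2.7,fy=2.7,interpolation=cv2.INTER_CUBIC))
r=spot_in('press_pad',f); print(r)
c=np.array([.502,.053]); a=.046; Rz=np.array([[np.cos(a),-np.sin(a)],[np.sin(a),np.cos(a)]])
W=lambda x,y,z:np.append(c+Rz@[x,y],z)
for t in (.2,.25,.3,.35,.4):print(t,proj(f,W(0,.11-.195*np.cos(t)+.004*np.sin(t),.096+.195*np.sin(t)+.004*np.cos(t))))
E
```

```text
t 19.55 p [ 0.5059 -0.0237  0.1867] zyaw 0.046837880402731014 y [ 0.0001  0.0004 -1.    ] F [-0.8503  0.3778  0.1402] w 0.0057859782366484445
q [ 0.5259  0.304  -0.6747  1.9391  0.2275  0.9742 -0.2085]
local [np.float64(0.00039523671232173305), np.float64(-0.07677227316927634), np.float64(0.18666700850807244)]
[{'position': [215.1, 226.8], 'conf': 0.94}]
0.2 [[217.51113939 255.9952373 ]]
0.25 [[214.64445882 255.24706115]]
0.3 [[211.73705421 254.35517852]]
0.35 [[208.79766315 253.32096574]]
0.4 [[205.83531505 252.14637794]]
```

View pics/z13.png

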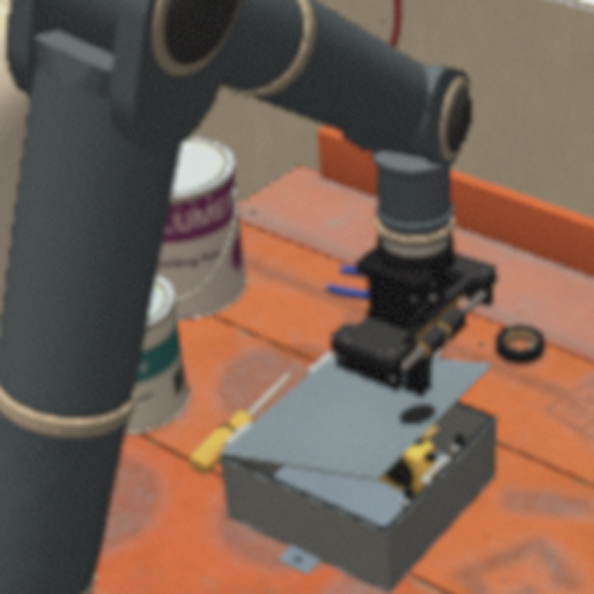

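The pad sits at about (row 213, col 255), which matches a door angle of 0.28. The finger is above it. I'll lower slowly.

Request:
{"method": "step_arm", "body": {
  "motion": [
    {"travel": [0,1.0,0],"twist": [0,0,0],"jaw": 0},
    {"travel": [0,1.0,0],"twist": [0,0,0],"jaw": 0},
    {"travel": [0.1,0.5,0],"twist": [0,0,0],"jaw": 0},
    {"travel": [0.1,0.5,0],"twist": [0,0,0],"jaw": 0},
    {"travel": [0.1,0.5,0],"twist": [0,0,0],"jaw": 0},
    {"travel": [0.1,0.5,0],"twist": [0,0,0],"jaw": 0},
    {"travel": [0.1,0.5,0],"twist": [0,0,0],"jaw": 0},
    {"travel": [0.1,0.5,0],"twist": [0,0,0],"jaw": 0},
    {"travel": [0.1,0.5,0],"twist": [0,0,0],"jaw": 0},
    {"travel": [0,0.5,0],"twist": [0,0,0],"jaw": 0},
    {"travel": [0,0,0],"twist": [0,0,0],"jaw": 0}
  ]
}}

```text
clock: 20.75
position: [0.5057, -0.0311, 0.1259]
eef_rot: [-0.511, 0.512, -0.488, 0.488]
force: [0.1, -0.2, 0.0]
gripper_width: 0.004
```

```bash
python3 go.py; python3 - <<'E'
from h import *
f=grab_frame('scene'); save(f,'s14')
import cv2
cv2.imwrite('pics/z14.png',cv2.resize(f['color'][60:280,100:320,::-1],None,fx=2.7,fy=2.7,interpolation=cv2.INTER_CUBIC))
E
```

```text
t 20.75 p [ 0.5057 -0.0311  0.1259] zyaw 0.04700268650505614 y [-0.0013  0.0001 -1.    ] F [ 0.0986 -0.1602  0.0097] w 0.004270314469566802
q [ 0.4972  0.3837 -0.6387  1.9994  0.3004  0.8529 -0.2601]
local [np.float64(-0.00012565247603906577), np.float64(-0.08413844000238176), np.float64(0.12589337851035107)]
```

View pics/z14.png

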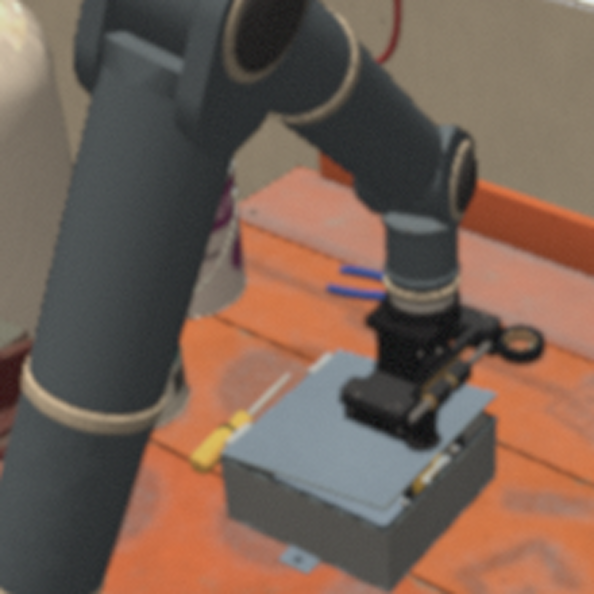

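The finger is on the pad and the door is at about 0.12 rad. I'll go on in small steps and watch the force.

Request:
{"method": "step_arm", "body": {
  "motion": [
    {"travel": [0,0.3,0],"twist": [0,0,0],"jaw": 0},
    {"travel": [0,0.3,0],"twist": [0,0,0],"jaw": 0},
    {"travel": [0,0.2,0],"twist": [0,0,0],"jaw": 0},
    {"travel": [0,0.1,0],"twist": [0,0,0],"jaw": 0},
    {"travel": [0,0.1,0],"twist": [0,0,0],"jaw": 0}
  ]
}}

```text
clock: 21.3
position: [0.5064, -0.0312, 0.1173]
eef_rot: [-0.511, 0.512, -0.488, 0.488]
force: [-2.9, -0.8, 7.9]
gripper_width: 0.003
```

Request:
{"method": "step_arm", "body": {
  "motion": [
    {"travel": [0,0.1,0],"twist": [0,0,0],"jaw": 0},
    {"travel": [0,0.1,0],"twist": [0,0,0],"jaw": 0}
  ]
}}

```text
clock: 21.5
position: [0.5064, -0.0314, 0.1155]
eef_rot: [-0.511, 0.512, -0.488, 0.489]
force: [-1.3, -1.1, 8.5]
gripper_width: 0.009
```

Request:
{"method": "step_arm", "body": {
  "motion": [
    {"travel": [0,0.1,0],"twist": [0,0,0],"jaw": 0}
  ]
}}

```text
clock: 21.6
position: [0.5065, -0.0315, 0.1146]
eef_rot: [-0.511, 0.512, -0.488, 0.489]
force: [-2.7, -2.6, 9.3]
gripper_width: 0.003
```

Request:
{"method": "step_arm", "body": {
  "motion": [
    {"travel": [0,0.1,0],"twist": [0,0,0],"jaw": 0}
  ]
}}

```text
clock: 21.7
position: [0.5065, -0.0315, 0.1136]
eef_rot: [-0.511, 0.512, -0.488, 0.489]
force: [-2.7, -2.7, 9.4]
gripper_width: 0.01
```

Request:
{"method": "step_arm", "body": {
  "motion": [
    {"travel": [0,0.1,0],"twist": [0,0,0],"jaw": 0}
  ]
}}

```text
clock: 21.8
position: [0.5065, -0.0316, 0.1127]
eef_rot: [-0.511, 0.512, -0.488, 0.489]
force: [-2.3, -1.4, 8.2]
gripper_width: 0.0
```

Request:
{"method": "step_arm", "body": {
  "motion": [
    {"travel": [0,0.1,0],"twist": [0,0,0],"jaw": 0}
  ]
}}

```text
clock: 21.9
position: [0.5064, -0.0317, 0.1113]
eef_rot: [-0.511, 0.512, -0.488, 0.489]
force: [-0.6, -1.2, 4.7]
gripper_width: 0.002
```

Request:
{"method": "step_arm", "body": {
  "motion": [
    {"travel": [0,0.07,0],"twist": [0,0,0],"jaw": 0}
  ]
}}

```text
clock: 22.0
position: [0.5065, -0.0316, 0.1102]
eef_rot: [-0.511, 0.512, -0.488, 0.489]
force: [0.1, -1.4, 1.9]
gripper_width: 0.006
```

Request:
{"method": "step_arm", "body": {
  "motion": [
    {"travel": [0,0.07,0],"twist": [0,0,0],"jaw": 0}
  ]
}}

```text
clock: 22.1
position: [0.5065, -0.0312, 0.1092]
eef_rot: [0.512, -0.511, 0.488, -0.488]
force: [-0.1, -0.7, 1.7]
gripper_width: 0.007
```

Request:
{"method": "step_arm", "body": {
  "motion": [
    {"travel": [0,0.07,0],"twist": [0,0,0],"jaw": 0}
  ]
}}

```text
clock: 22.2
position: [0.5063, -0.0308, 0.1084]
eef_rot: [0.512, -0.511, 0.488, -0.488]
force: [-0.6, 0.9, -0.1]
gripper_width: 0.003
```

Request:
{"method": "step_arm", "body": {
  "motion": [
    {"travel": [0,0.05,0],"twist": [0,0,0],"jaw": 0}
  ]
}}

```text
clock: 22.3
position: [0.506, -0.0307, 0.1077]
eef_rot: [0.512, -0.512, 0.488, -0.488]
force: [0.5, -0.1, -0.3]
gripper_width: 0.005
```

Request:
{"method": "step_arm", "body": {
  "motion": [
    {"travel": [0,0.05,0],"twist": [0,0,0],"jaw": 0}
  ]
}}

```text
clock: 22.4
position: [0.506, -0.0307, 0.1072]
eef_rot: [-0.512, 0.512, -0.488, 0.488]
force: [-0.8, 0.1, -0.0]
gripper_width: 0.008
```

Request:
{"method": "step_arm", "body": {
  "motion": [
    {"travel": [0,0.05,0],"twist": [0,0,0],"jaw": 0}
  ]
}}

```text
clock: 22.5
position: [0.5061, -0.0308, 0.1068]
eef_rot: [-0.512, 0.512, -0.488, 0.488]
force: [-0.0, -0.1, 0.3]
gripper_width: 0.005
```

The force rose to 9.4 N, then fell to about 0. I'll check with a picture before going on.

```bash
python3 go.py; python3 - <<'E'
from h import *
import cv2
f=grab_frame('scene'); save(f,'s15')
cv2.imwrite('pics/z15.png',cv2.resize(f['color'][140:290,160:320,::-1],None,fx=4,fy=4,interpolation=cv2.INTER_CUBIC))
g=grab_frame('top'); cv2.imwrite('pics/z15t.png',cv2.resize(g['color'][150:300,130:330,::-1],None,fx=4,fy=4,interpolation=cv2.INTER_CUBIC))
w=grab_frame('wrist'); save(w,'w15')
E
```

```text
t 22.5 p [ 0.5061 -0.0308  0.1068] zyaw 0.047288694500050424 y [-0.0003  0.0003 -1.    ] F [-0.0111 -0.1092  0.2985] w 0.004763924928625921
q [ 0.4818  0.4106 -0.6245  2.0158  0.3265  0.8137 -0.2834]
local [np.float64(0.00027970026720098044), np.float64(-0.0838938307988308), np.float64(0.10681689641959832)]
```

View pics/z15.png

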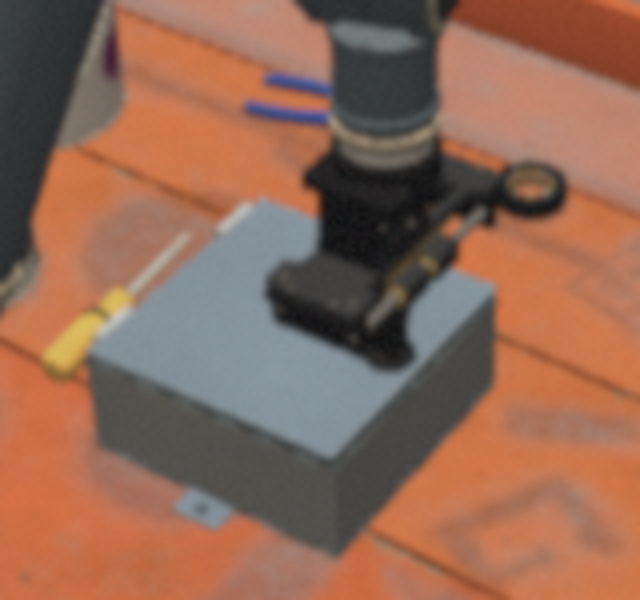

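View pics/w15.png

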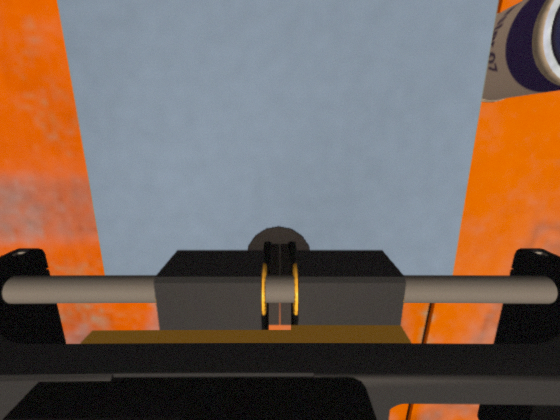

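The door looks nearly level, and the pad is centred under the fingers at column 279. I'll press on until the stops are felt.

Request:
{"method": "step_arm", "body": {
  "motion": [
    {"travel": [0,0.05,0],"twist": [0,0,0],"jaw": 0},
    {"travel": [0,0.05,0],"twist": [0,0,0],"jaw": 0}
  ]
}}

```text
clock: 22.85
position: [0.5063, -0.031, 0.106]
eef_rot: [0.512, -0.512, 0.488, -0.488]
force: [0.4, 0.2, -0.6]
gripper_width: 0.005
```

Request:
{"method": "step_arm", "body": {
  "motion": [
    {"travel": [0,0.05,0],"twist": [0,0,0],"jaw": 0},
    {"travel": [0,0.05,0],"twist": [0,0,0],"jaw": 0}
  ]
}}

```text
clock: 23.05
position: [0.5063, -0.031, 0.105]
eef_rot: [-0.512, 0.512, -0.488, 0.488]
force: [-0.1, 0.1, -0.7]
gripper_width: 0.004
```

Request:
{"method": "step_arm", "body": {
  "motion": [
    {"travel": [0,0.05,0],"twist": [0,0,0],"jaw": 0}
  ]
}}

```text
clock: 23.15
position: [0.5063, -0.031, 0.1045]
eef_rot: [0.512, -0.512, 0.488, -0.488]
force: [0.3, 0.7, -0.3]
gripper_width: 0.006
```

Request:
{"method": "step_arm", "body": {
  "motion": [
    {"travel": [0,0.05,0],"twist": [0,0,0],"jaw": 0}
  ]
}}

```text
clock: 23.25
position: [0.5063, -0.031, 0.1041]
eef_rot: [-0.512, 0.512, -0.488, 0.488]
force: [-1.2, -0.5, 5.3]
gripper_width: 0.008
```

Request:
{"method": "step_arm", "body": {
  "motion": [
    {"travel": [0,0.04,0],"twist": [0,0,0],"jaw": 0}
  ]
}}

```text
clock: 23.35
position: [0.5063, -0.031, 0.1041]
eef_rot: [-0.511, 0.512, -0.488, 0.488]
force: [-2.5, -0.8, 8.2]
gripper_width: 0.002
```

Request:
{"method": "step_arm", "body": {
  "motion": [
    {"travel": [0,0.04,0],"twist": [0,0,0],"jaw": 0}
  ]
}}

```text
clock: 23.45
position: [0.5064, -0.031, 0.1041]
eef_rot: [-0.511, 0.512, -0.488, 0.488]
force: [-3.4, -1.2, 10.5]
gripper_width: 0.003
```

Request:
{"method": "step_arm", "body": {
  "motion": [
    {"travel": [0,0.04,0],"twist": [0,0,0],"jaw": 0}
  ]
}}

```text
clock: 23.55
position: [0.5063, -0.031, 0.104]
eef_rot: [-0.511, 0.512, -0.488, 0.488]
force: [-4.1, -0.8, 13.1]
gripper_width: 0.005
```

z holds at 0.104 while the force rises steeply, so the door is on its stops, inside the 95–105 mm range. One more small press, then back off.

Request:
{"method": "step_arm", "body": {
  "motion": [
    {"travel": [0,0.03,0],"twist": [0,0,0],"jaw": 0},
    {"travel": [0,0,0],"twist": [0,0,0],"jaw": 0}
  ]
}}

```text
clock: 23.75
position: [0.5063, -0.031, 0.104]
eef_rot: [-0.511, 0.512, -0.488, 0.488]
force: [-4.9, -0.6, 12.8]
gripper_width: 0.002
```

Request:
{"method": "step_arm", "body": {
  "motion": [
    {"travel": [0,-0.2,0],"twist": [0,0,0],"jaw": 0},
    {"travel": [0,-0.5,0],"twist": [0,0,0],"jaw": 0},
    {"travel": [0,-2,0],"twist": [0,0,0],"jaw": 0},
    {"travel": [0,-4,0],"twist": [0,0,0],"jaw": 0},
    {"travel": [0,-4,0],"twist": [0,0,0],"jaw": 0},
    {"travel": [0,-4,0],"twist": [0,0,0],"jaw": 0},
    {"travel": [0,0,0],"twist": [0,0,0],"jaw": 0},
    {"travel": [0,0,0],"twist": [0,0,0],"jaw": 0}
  ]
}}

```text
clock: 24.55
position: [0.5065, -0.0311, 0.2501]
eef_rot: [0.512, -0.511, 0.488, -0.489]
force: [-0.3, -0.8, -0.3]
gripper_width: 0.003
```

```bash
python3 go.py; python3 - <<'E'
from h import *
import cv2
f=grab_frame('scene'); save(f,'s16')
cv2.imwrite('pics/z16.png',cv2.resize(f['color'][140:290,160:320,::-1],None,fx=4,fy=4,interpolation=cv2.INTER_CUBIC))
w=grab_frame('wrist'); save(w,'w16')
r=spot_in('press_pad',w)
c=np.array([.502,.053]); a=.046; Rz=np.array([[np.cos(a),-np.sin(a)],[np.sin(a),np.cos(a)]])
W=lambda x,y,z:np.append(c+Rz@[x,y],z)
print([(x['position'],x['conf']) for x in r][:3])
for z in (.1,.104,.108): print(z,proj(w,W(0,-.085,z)),proj(f,W(0,-.085,z)),proj(f,W(.11,-.11,z-.002)),proj(f,W(-.11,-.11,z-.002)))
E
```

```text
t 24.55 p [ 0.5065 -0.0311  0.2501] zyaw 0.04674556998631846 y [ 0.0017 -0.0007 -1.    ] F [-0.2982 -0.7939 -0.2726] w 0.003481351054986744
q [ 0.5724  0.235  -0.6951  1.8599  0.1688  1.104  -0.1386]
local [np.float64(0.000604476658216909), np.float64(-0.08426437157431774), np.float64(0.2501363574289601)]
[([108.7, 279.1], 0.93)]
0.1 [[200.50689279 280.21508374]] [[228.40797473 257.54286273]] [[211.54817911 284.60169283]] [[254.57610552 243.08906426]]
0.104 [[201.38208134 280.22164959]] [[227.35558793 257.52600699]] [[210.51145128 284.6311825 ]] [[253.51293116 243.04308542]]
0.108 [[202.27877003 280.22837694]] [[226.29945397 257.50911394]] [[209.47125478 284.66075621]] [[252.44563851 242.99697485]]
```

View pics/z16.png

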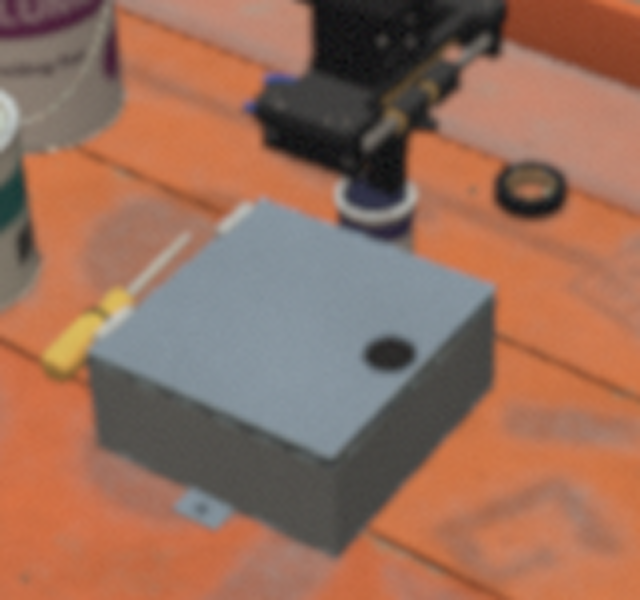

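View pics/w16.png

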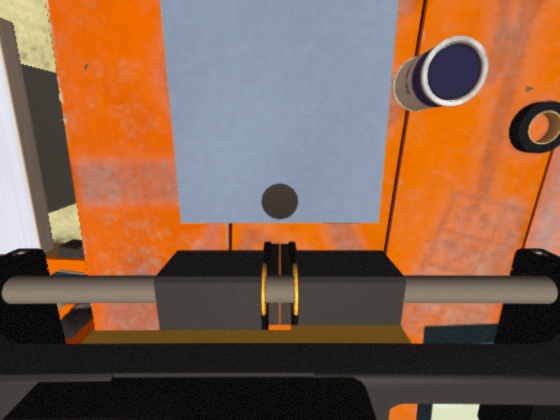

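Pad, door and box agree with a shut door: the pad sits at about (228, 257) in the scene and (201, 280) in the wrist view, where the model predicts (227–228, 257.5) and (201, 280). The force history also fits: about 9 N riding the strike, a fall to 0, then a hard stop at 0.104. The tin and screwdriver look unmoved. One last check of the loose objects, then I'll hand in.

```bash
python3 - <<'E'
from h import *
f=grab_frame('top'); save(f,'t17')
for q,z in [('marker',.01),('sample_tin',.085),('screwdriver_yellow',.02)]:
    r=spot_in(q,f); print(q,r and (r[0]['position'],atz(f,r[0]['position'],z).round(3)))
s=sense(); print(np.round(s['force'],2),np.abs(s['qvel']).max())
print(close_job())
E
```

```text
marker ([180.3, 385.2], array([ 0.632, -0.31 ,  0.01 ]))
sample_tin ([157.7, 208.7], array([0.673, 0.105, 0.085]))
screwdriver_yellow ([250.0, 154.5], array([0.473, 0.236, 0.02 ]))
[-0.41 -0.38  0.31] 0.008013457507195369
the job is handed in; nothing more can be done
None
```

The tape measure is in the box, the door is pressed shut on its stops, and the job is handed in. The hand-in gave no verdict. I could not see the latch itself, so "latched" rests on the force and height readings below.

- **Tape measure:** I set it down standing on the box floor, released it, and saw it upright. It stands at about x = 42 mm, y = -25 mm in the box frame, clear of the latch housing and the keeper.
- **Door:** I swung it down from behind with the closed fingers, then pressed it slowly on the pad.
    - The force peaked at about 9 N on the strike, fell to about 0, then rose steeply to about 14 N with the tool tip steady at 104 mm. That fits the stops, which put the pad at 95–105 mm.
    - The force started to fall at about 112 mm, while the latch should snap in near 105.5 mm. I took the gap as the bolt sliding down the strike's 6 mm thickness.
- **After backing off:** The door stayed level, and the pad was within about 1 px of where the shut-door model puts it in both views. The arm was clear and the wrist force was near zero.
- **Sample tin, screwdriver and marker:** By the detector they moved 3 mm, 1.5 mm and 8 mm. The marker's 8 mm looks like detector noise, since the arm never went near it and its pixel position shifted by less than 1 px. All are well under the 30 mm limit.

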